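# Load the week's pill cartridge into the bedside dispenser

## Robot

A 7-joint arm with a two-finger parallel gripper is mounted at the origin on the work surface. World frame = base frame: x ahead of the robot, y to its left, z up, the work surface at z = 0. Lengths are in mm, angles in rad, forces in N, time in s.
With the tool pointing down it reaches from about 425 to 875 mm from the base axis. Payload 8.4 kg.
Tool frame: the origin (TCP) lies at the very end of the fingers, on their centre line; the grasp point (between the pads) lies 19 mm behind it; z points along the fingers, y is the line along which they close (so a half turn about z gives the same grasp; the last joint's range is limited). The gripper opens to 85 mm and grips with 20 to 120 N. Pads are 22 mm wide; open, the fingers measure 114 mm over their backs; the gripper's body (76 mm by 85 mm) begins 54 mm behind the grasp point. The pads swing forward as they close: fully open they stand 13 mm farther back than shut.
Start: joints at [-1.257, 0.333, 0.04, 1.465, -0.013, 1.343, -0.059], TCP at [260.762, 595.371, 231.308] pointing down, gripper open.
Joint ranges: [-2.58, 2.58], [-0.38, 2.09], [-1.3, 1.39], [0.25, 2.4], [-1.5, 4.64], [0.08, 2.09], [-2.65, 2.65]. Speed limits (rad/s): [2.22, 2.22, 2.79, 2.79, 3.14, 3.14, 3.14].

## Interface

Orientations are given as a unit quaternion [x, y, z, w].
In Python, from plant import status, imaging, bot gives the robot as it stands.
- The arm moves only by the tool apply_moves, never from a script. Its argument "moves" is a list of rows, each an object with "offset": the shift along the tool's x, y, z as a fraction of full scale, a list of three; "twist": the turn, a rotation vector about the tool's x, y, z as a fraction of full scale, a list of three. A call has 1 to 20 rows; each row is the pose to reach, as a shift and turn from the pose commanded when the call began, along the tool's axes at that moment; what a row does not reach only later rows make up. Full scale, the value 1, is 0.1 m for a shift and 30 degrees for a turn. A row lasts 1/12 s, in which the tool goes at most 41.7 mm and 7.16 degrees, less where a joint would pass 70% of its speed; a pose out of reach is approached as far as the arm can. A call with a number of a shift or a turn outside -1 to 1 is refused whole. A call with a gripper value outside its range is refused whole. "grip" is the closure, from 0 (fully open) to 1 (shut), set as the call begins (left out, the last holds). The fingers move at their own pace and stop on an object; the grip force is fixed at half the most. Time passes only in rows, so rows that repeat a pose let the fingers close. It gives the time, the measured TCP pose, the force, the opening and the grip force at its end, in the units of the state.
- status.observe(): the state, without advancing time (a new reading comes with each control period).
- imaging.camera(name): name is "scene" or "top"; returns a dict with "frame" (384x512x3 uint8, red, green, blue), "K" (3x3 intrinsics, pixels), "R" (3x3) and "t" (3): a world point X has camera coordinates R X + t. Camera axes: x right, y down, z forward; pixel columns grow to the right and rows downward; lengths in mm; the calibration is good to about 2 mm. A picture is of the moment at which its call begins. There is no depth.
- bot.sign_off(): hands the job in; it is judged then, once.
The state is a dict: "time_s": time; "qpos": joint angles; "qd": joint speeds; "joint_efforts": joint torques, N m; "eef_pos": TCP position; "orientation": TCP orientation; "force": force on the tool from outside, world axes, zero at the start; "ft_torque": the same for the moment, N m; "finger_gap": finger opening in mm; "grip_force": force on a finger pad.
Only numpy, scipy, OpenCV 4.12 (cv2) and the standard library are available. Lean on these libraries where they do the work, as an engineer would, in place of code of your own. Each camera call takes 0.05 s, during which the arm holds its last target. There are 200 camera calls.

## Task

Load the week's pill cartridge into the dispenser on the tray. Draw the cartridge out of its wooden sleeve by the slim nose that sticks out, lay it down flat on the tray and let go; then take it by its thick body and, with the dispenser's cover slid open, push it nose first under the hood against the spring follower until its tail drops behind the end stop and it lies flat on the channel floor. Let go of it, then slide the cover fully shut, without disturbing the bottles, bowl, crusher, magnifier and mug.

Things in the scene. Friction and masses are not known exactly. Their poses are not given: they have to be found in the camera images.
- dispenser: Fixed white-grey plastic dispenser on the tray, 235 mm long along its x, 66 mm wide. Origin: its underside, on the centre line; x runs along the channel to the hood, z up. Open channel from the end stop (x = -70 mm) to the hood mouth (x = 30), floor 4 mm above the underside, 33 mm wide between side rails that reach out to y = +-29 mm; rail tops are 14 mm above the underside.
- stop (a point): Foot of the end stop's inner face, on the dispenser's centre line, on the channel floor (4 mm above the dispenser's underside). The stop is a bar 10 mm thick that rises 10 mm above the channel floor; the loaded cartridge's tail rests against this face. Axes as the dispenser's.
- mouth (a point): Hood mouth: on the dispenser's centre line, on the channel floor, 100 mm from the end stop. The hood is a fixed tunnel from here 100 mm on along x, 25 mm wide inside, ceiling 34 mm above the channel floor, outer top 41 mm above the dispenser's underside; only the cartridge's nose fits in. The spring follower stands in it. Axes as the dispenser's.
- cover (a joint): Sliding cover over the channel (clear top, grey skirts, 112 mm long, 54 mm wide, top 46 mm above the dispenser's underside). 0 = fully shut; it slides towards the hood (dispenser +x) and lies over the hood at 0.110 m, fully open. Starts at 0 to 0.030. Track friction about 2 N; stays where left.
- cover_grip (a point): Centre of the cover's upright grip fin, 60 mm above the dispenser's underside; moves with the cover (24 mm behind the dispenser's origin, x = -24 mm, when shut). The fin is 45 mm long along x, 14 mm thick across, from 46 to 74 mm above the underside. Axes as the dispenser's.
- follower (a joint): Spring follower in the hood, a steel block 22 mm wide, 5 to 32 mm above the dispenser's underside. 0 = at rest, its face 125 mm from the end stop; grows as it is pushed on into the hood, up to 0.045 m. Pushes back with 3 N plus 0.15 N per mm. With the 140 mm cartridge loaded it reads about 0.015.
- cartridge: White rigid pill cartridge, 140 mm long, about 0.09 kg. Origin: its underside, mid-length; x to the nose, z up. Thick body x = -70 to 20 mm: 26 wide, 32 high, seven round windows on top. Slim nose x = 20 to 70 mm: 18 wide, 18 high, flush with the underside. Starts in the sleeve, nose out, on the tray floor (8 mm above the table), pointing as the sleeve does.
- nose (a point): Centre of the cartridge's nose end face, 9 mm above its underside.
- tail (a point): Centre of the cartridge's tail end face, 16 mm above its underside.
- sleeve: Fixed wooden storage sleeve on the tray, a tunnel 94 mm long, 40 mm wide, 40 mm high, without floor (the cartridge lies on the tray). Origin on its centre line at tray floor level; x points out of its open mouth, which is at x = -32 mm; closed back at x = -126 mm. Inside 31 mm wide and 36 mm high.
- bottle_near: Amber glass dropper bottle, 34 mm diameter, 89 mm tall, upright; origin at its underside. Leave alone.
- bottle_far: Amber glass dropper bottle, 34 mm diameter, 89 mm tall, upright, farther from the robot; origin at its underside. Leave alone.
- crusher: Stainless pill crusher, 46 mm diameter, 82 mm tall with a 70 mm bar handle on top; origin at its underside. Leave alone.
- bowl: Small glass bowl, 90 mm diameter, 35 mm high; origin at its underside. Leave alone.
- magnifier: Folded acrylic magnifier lying flat, 64 x 113 x 10 mm; origin at its underside. Leave alone.
- mug: White mug beside the tray, 80 mm diameter, 90 mm high; origin at its underside. Leave alone.
There are look-alikes about, which are no part of the job. Leave any red look-alike of the cartridge alone.

How it is judged:
By the outcome, as a careful person would: the job done as asked, in the order asked, and still so for the second after the job is handed in, with the robot touching nothing.
It also fails if it takes over 58 s, if anything falls off the work surface, if the arm or the gripper's body presses on something with over 40 N, if the wrist force passes 120 N, or if a joint passes its speed limit or range.

## Working session

There is one attempt and no reset: what is moved stays moved. The work goes in short steps, Python scripts to look and compute and a tool call to move; the robot and the scene stay as the last step left them, time stands still between calls to the robot, and variables do not carry over. Pictures are saved under pics/ and viewed, at most 10 in all, crops included, and the job is handed in when it is done.

Besides the shell and the picture viewer there is one more tool, called after "Request:" as a command line: name --argument value ..., lists and objects as JSON in quotes. apply_moves: Moves the arm, as the interface text tells. Shift numbers are shares of 0.1 m and turn numbers shares of 30 degrees, none past 1 either way. Its arguments: {"type":"object","properties":{"moves":{"type":"array"},"grip":{"type":"number"}},"required":["moves"]}

```bash
mkdir -p pics
python3 - <<'E'
from plant import status, imaging, bot
import cv2,numpy as np
print(status.observe())
for n in("scene","top"):
    c=imaging.camera(n); cv2.imwrite(f"pics/{n}0.png",c["frame"][:,:,::-1])
    np.savez(f"pics/{n}0.npz",K=c["K"],R=c["R"],t=c["t"]); print(n,c["K"],c["R"],c["t"])
    im=c["frame"][:,:,::-1]
    cv2.imwrite(f"pics/{n}0b.png",cv2.resize(im,(800,600),interpolation=cv2.INTER_CUBIC))
E
```

```text
{'time_s': 0.0, 'qpos': array([-1.25724657,  0.33392383,  0.0398639 ,  1.46630248, -0.01336345,
        1.34327908, -0.05848376]), 'qd': array([-1.80378132e-03, -1.58848695e-03, -2.05209596e-03, -6.43699461e-05,
       -3.23298854e-04,  4.28779712e-04,  2.02697084e-03]), 'joint_efforts': array([ 3.71228734e-04, -6.58543181e+01,  1.36555318e+00, -4.05565131e+01,
        1.68335123e-02,  1.24293033e-02,  2.56994946e-05]), 'eef_pos': array([260.58156713, 594.9747736 , 230.39750433]), 'orientation': array([ 2.04905038e-01,  9.78781511e-01, -8.17981896e-04, -9.74163713e-05]), 'force': array([-0.09032104, -0.17076074,  0.36576385]), 'ft_torque': array([ 0.00093365, -0.00144758, -0.04579917]), 'grip_force': 0.0, 'finger_gap': 85.41803601333451}
scene [[478.73588706   0.         250.18807299]
 [  0.         478.73588706 188.22217925]
 [  0.           0.           1.        ]] [[ 0.75783989  0.65220265 -0.01761831]
 [ 0.33763028 -0.41513697 -0.84478819]
 [-0.55828711  0.63426571 -0.53481072]] [-353.47321002 -211.66667418 1916.16882364]
top [[465.16180874   0.         259.03680965]
 [  0.         465.16180874 191.80239386]
 [  0.           0.           1.        ]] [[ 0.01816252 -0.99968279 -0.01744808]
 [-0.9866912  -0.0151007  -0.16190259]
 [ 0.16158776  0.02015643 -0.98665248]] [-168.94310672  579.47670325 1520.00473887]
```

View pics/scene0b.png

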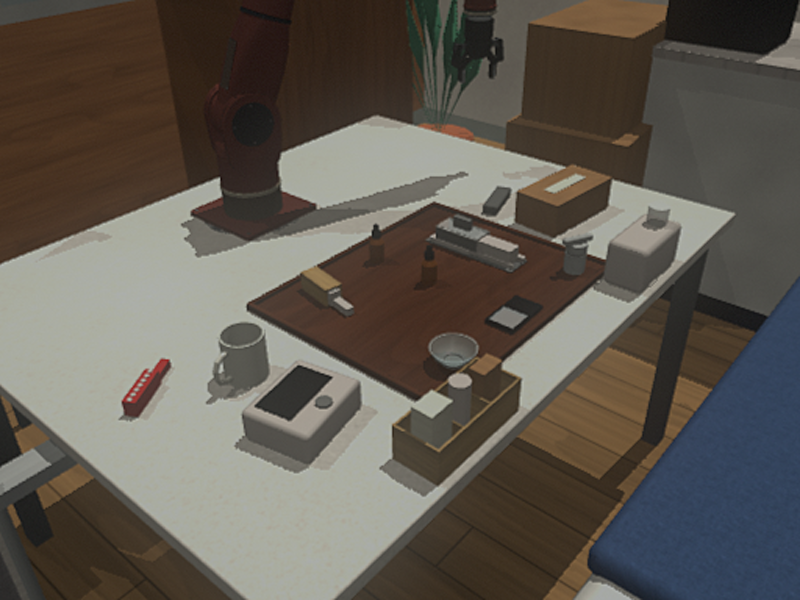

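View pics/top0b.png

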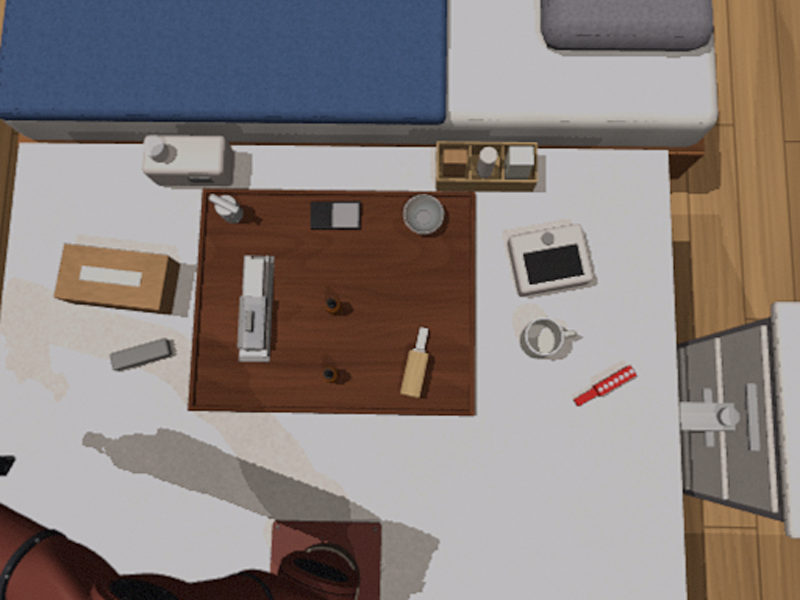

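The scene view shows the dispenser near (475,242), its cover grip at (462,222), and the sleeve with the cartridge nose at (350,310). The top view shows the dispenser at (255,308), hood up, and the sleeve at (416,372) with the nose tip at (423,330). I'll enlarge both.

Run:
```python
import cv2
a=cv2.imread("pics/top0.png")[155:265,140:290]; b=cv2.imread("pics/scene0.png")[125:210,185:345]
def g(a,x0,y0,n):
    s=5;a=cv2.resize(a,None,fx=s,fy=s,interpolation=cv2.INTER_CUBIC)
    a=cv2.convertScaleAbs(a,alpha=1.3)
    for x in range(-(-x0//10)*10,x0+a.shape[1]//s,10):
        cv2.line(a,(int((x-x0+.5)*s),0),(int((x-x0+.5)*s),6),(0,255,0),1);cv2.putText(a,str(x),(int((x-x0+.5)*s)-10,18),0,.35,(0,255,0),1)
    for y in range(-(-y0//10)*10,y0+a.shape[0]//s,10):
        cv2.line(a,(0,int((y-y0+.5)*s)),(6,int((y-y0+.5)*s)),(0,255,0),1);cv2.putText(a,str(y),(8,int((y-y0+.5)*s)+4),0,.35,(0,255,0),1)
    cv2.imwrite(n,a)
g(a,140,155,"pics/t1.png");g(b,185,125,"pics/s1.png")
```

```text
(no output)
```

View pics/t1.png

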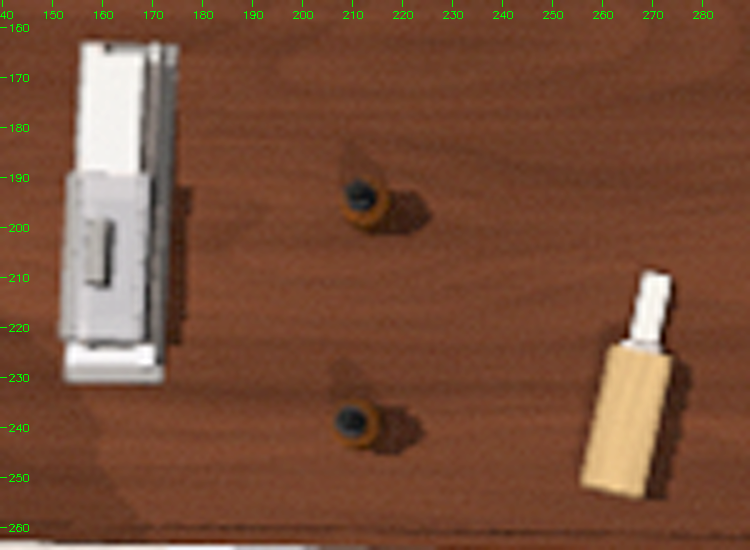

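View pics/s1.png

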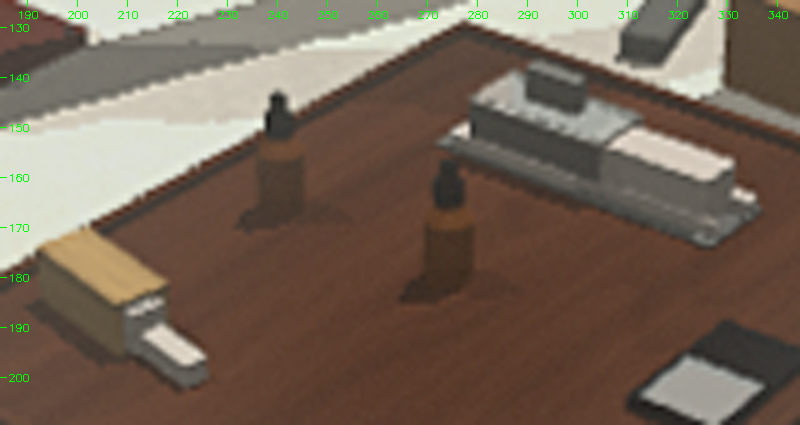

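The top crop shows the sleeve roof corners at (609,346), (672,355), (643,497) and (581,486), with the nose tip at (645..671,272). The cover's front edge is at y≈174 and its back edge at y≈340. The scene crop shows the same features, with sleeve roof corners at (38,245), (88,226), (166,287) and (124,304).

```bash
cat > h.py <<'E'
import numpy as np
from scipy.optimize import least_squares
C={n:np.load(f"pics/{n}0.npz") for n in("top","scene")}
O={"top":(140,155),"scene":(185,125)}
def proj(n,X):
    c=C[n];p=c["K"]@(c["R"]@X+c["t"]);return p[:2]/p[2]
def px(n,uv): return np.array(uv)/5-.5+np.array(O[n])
def T(p,q):
    c,s=np.cos(p[3]),np.sin(p[3]);return np.array([p[0]+c*q[0]-s*q[1],p[1]+s*q[0]+c*q[1],p[2]+q[2]])
def fit(obs,p0,loc):
    f=lambda p:np.concatenate([proj(n,T(p,loc(p,k)))-px(n,uv) for n,k,uv in obs])
    r=least_squares(f,p0,loss="soft_l1",f_scale=.5);return r.x,f(r.x).reshape(-1,2)
E
python3 - <<'E'
from h import *
np.set_printoptions(precision=3,suppress=True)
L={'ml':(-32,20,40),'mr':(-32,-20,40),'bl':(-126,20,40),'br':(-126,-20,40)}
obs=[("top",'ml',(609,346)),("top",'mr',(672,355)),("top",'bl',(581,486)),("top",'br',(643,497)),
("scene",'ml',(166,287)),("scene",'mr',(124,304)),("scene",'bl',(88,226)),("scene",'br',(38,245)),
("top",'nl',(645,270)),("top",'nr',(671,274)),("scene",'nr',(187,367)),("scene",'nl',(206,355))]
def loc(p,k): return L[k] if k in L else (p[4],9 if k=='nl' else -9,18)
x,r=fit(obs,[550,-200,8,-.1,18],loc);print("sleeve",x);print(r)
B=-80;
def loc2(p,k):
    s=p[4]
    return {'cfl':(32+s,27,46),'cfr':(32+s,-27,46),'cbl':(-80+s,27,46),'cbr':(-80+s,-27,46),
    'ebl':(p[5],33,2),'ebr':(p[5],-33,2),'eb0':(p[5],-33,0),'hf0':(p[5]+235,-33,0),'hfl0':(p[5]+235,33,0),
    'Fbr':(-46.5+s,-7,74),'Ffl':(-1.5+s,7,74),'Fbl':(-46.5+s,7,74),'Ffr':(-1.5+s,-7,74)}[k]
obs=[("top",'cfl',(70,173)),("top",'cfr',(151,176)),("top",'cbl',(60,338)),("top",'cbr',(143,343)),
("top",'ebl',(64,382)),("top",'ebr',(163,382)),("scene",'eb0',(437,142)),("scene",'hf0',(708,246)),("scene",'hfl0',(760,210)),
("scene",'cfr',(603,150)),("scene",'cfl',(643,118)),("scene",'cbr',(471,100)),("top",'Ffl',(84,218)),("top",'Fbl',(83,285)),("scene","Fbr",(527,75)),("scene","Ffl",(588,74)),("scene","Ffr",(570,82))]
x,r=fit(obs,[600,150,8,0,.01,-90],loc2);print("disp",x)
for o,q in zip(obs,r):print(o[:2],q)
for n in("top",):print(r.shape)
E
```

```text
sleeve [ 504.111 -194.564    9.132   -0.191   24.586]
[[ 0.042 -0.61 ]
 [-0.761  0.067]
 [-0.262 -0.718]
 [-0.761 -0.381]
 [-0.138 -0.684]
 [-2.225  0.217]
 [-0.914  0.107]
 [-1.195  0.283]
 [-0.444 -0.438]
 [-0.436 -0.154]
 [-1.108 -0.087]
 [-0.174  0.26 ]]
disp [ 563.812  171.471    8.407    0.021  -10.236 -115.513]
('top', 'cfl') [-0.917 -0.139]
('top', 'cfr') [-1.12  -0.828]
('top', 'cbl') [-0.075  0.066]
('top', 'cbr') [-0.491 -1.005]
('top', 'ebl') [ 0.285 -0.075]
('top', 'ebr') [-0.223 -0.154]
('scene', 'eb0') [-1.053  1.442]
('scene', 'hf0') [-0.031  0.814]
('scene', 'hfl0') [-0.28   0.341]
('scene', 'cfr') [-1.499 -1.028]
('scene', 'cfl') [-0.851 -0.379]
('scene', 'cbr') [-1.147 -0.086]
('top', 'Ffl') [-0.085 -0.57 ]
('top', 'Fbl') [-0.34  -0.391]
('scene', 'Fbr') [-1.25  -1.574]
('scene', 'Ffl') [-0.644  0.7  ]
('scene', 'Ffr') [0.677 0.535]
(17, 2)
```

```bash
cat > f2.py <<'E'
from h import *
np.set_printoptions(precision=2,suppress=True)
def loc2(p,k):
    s=p[4];b=p[5];w=p[6]
    return {'cfl':(32+s,27,46),'cfr':(32+s,-27,46),'cbl':(-80+s,27,46),'cbr':(-80+s,-27,46),
    'ebl':(b,33,2),'ebr':(b,-33,2),'eb0':(b,-33,0),'hf0':(b+235,-33,0),'hf2':(b+235,-33,2),'hfl0':(b+235,33,0),
    'Hl':(130,w,41),'Hr':(130,-w,41),'wst':(b+10,0,4),
    'Fbr':(-46.5+s,-7,74),'Ffl':(-1.5+s,7,74),'Fbl':(-46.5+s,7,74),'Ffr':(-1.5+s,-7,74)}[k]
obs=[("top",'cfl',(70,173)),("top",'cfr',(151,176)),("top",'cbl',(60,338)),("top",'cbr',(143,343)),
("top",'ebl',(64,382)),("top",'ebr',(163,382)),("top",'hf2',(178,45)),("scene",'eb0',(437,142)),("scene",'hf0',(708,246)),("scene",'hfl0',(760,210)),
("scene",'cfr',(603,150)),("scene",'cfl',(643,118)),("scene",'cbr',(471,100)),("top",'Ffl',(84,218)),("top",'Fbl',(83,285)),("scene","Fbr",(527,75)),("scene","Ffl",(588,74)),("scene","Ffr",(570,82)),
("top",'Hl',(81,44)),("top",'Hr',(146,46)),("scene",'Hr',(716,180)),("scene",'Hl',(733,160))]
L={'ml':(-32,20,40),'mr':(-32,-20,40),'bl':(-126,20,40),'br':(-126,-20,40)}
obs1=[("top",'ml',(609,346)),("top",'mr',(672,355)),("top",'bl',(581,486)),("top",'br',(643,497)),
("scene",'ml',(166,287)),("scene",'mr',(124,304)),("scene",'bl',(88,226)),("scene",'br',(38,245)),
("top",'nl',(645,270)),("top",'nr',(671,274)),("scene",'nr',(187,367)),("scene",'nl',(206,355))]
def loc(p,k): return L[k] if k in L else (p[4],9 if k=='nl' else -9,18)
# p: disp(7) sleeve(5) offs top(2) scene(2)
def f(p):
    o={"top":p[12:14],"scene":p[14:16]};r=[]
    for ob,q,l in((obs,p[:7],loc2),(obs1,p[7:12],loc)):
        r+=[proj(n,T(q,l(q,k)))+o[n]-px(n,uv) for n,k,uv in ob]
    return np.concatenate(r+[p[12:16]*3,[(p[2]-8)/.7,(p[9]-8)/.7]])
r=least_squares(f,[560,170,8,0,5,-100,18,504,-194,8,-.19,25,0,0,0,0],loss="soft_l1",f_scale=.5)
p=r.x;print("disp",p[:7],"\nsleeve",p[7:12],"\noff",p[12:])
e=f(p)[:-6].reshape(-1,2)
for o,q in zip(obs+obs1,e):print(o[0],o[1],q)
print("fin",T(p[:4],(-24+p[4],0,60)),"nosemid",T(p[7:11],(p[11]-25,0,9)))
E
python3 f2.py
```

```text
disp [543.89 171.63   8.1    0.01   9.22 -96.12  20.73] 
sleeve [ 503.53 -193.95    8.01   -0.19   24.59] 
off [ 0.5   0.08  0.64 -0.19]
top cfl [-0.43  0.01]
top cfr [-0.64 -0.51]
top cbl [0.04 0.21]
top cbr [-0.39 -0.68]
top ebl [0.33 0.06]
top ebr [-0.19  0.2 ]
top hf2 [-0.58  0.23]
scene eb0 [-0.33  1.09]
scene hf0 [0.23 0.73]
scene hfl0 [0.17 0.32]
scene cfr [-1.03 -1.22]
scene cfl [-0.24 -0.52]
scene cbr [-0.45 -0.4 ]
top Ffl [ 0.28 -0.36]
top Fbl [-0.12 -0.18]
scene Fbr [-0.57 -1.83]
scene Ffl [-0.02  0.51]
scene Ffr [1.27 0.33]
top Hl [0.74 0.37]
top Hr [-0.13  0.02]
scene Hr [-0.83  1.15]
scene Hl [2.36 0.5 ]
top ml [ 0.36 -0.32]
top mr [-0.45  0.35]
top bl [ 0.05 -0.45]
top br [-0.45 -0.11]
scene ml [ 0.52 -0.71]
scene mr [-1.55  0.19]
scene bl [-0.24  0.08]
scene br [-0.51  0.26]
top nl [-0.13 -0.14]
top nr [-0.12  0.14]
scene nr [-0.45 -0.12]
scene nl [0.48 0.22]
fin [529.11 171.49  68.1 ] nosemid [ 503.12 -193.88   17.01]
```

Request:
apply_moves --moves '[{"offset": [-1,-0.67,0],"twist": [0,0,-0.81]},{"offset": [-1,-0.67,0],"twist": [0,0,-0.81]},{"offset": [-1,-0.67,0],"twist": [0,0,-0.81]},{"offset": [-1,-0.67,0],"twist": [0,0,-0.81]}]' --grip 0.4

```text
time_s: 0.43
eef_pos: [331.8, 486.8, 231.4]
orientation: [-0.005, 1.0, -0.002, 0.001]
force: [1.7, 0.7, 0.2]
finger_gap: 51.3
grip_force: 0.0
```

Request:
apply_moves --moves '[{"offset": [-0.64,-1,0],"twist": [0,0,0]},{"offset": [-0.64,-1,0],"twist": [0,0,0]},{"offset": [-0.64,-1,0],"twist": [0,0,0]}]'

```text
time_s: 0.68
eef_pos: [391.7, 392.2, 231.0]
orientation: [-0.005, 1.0, -0.0, -0.0]
force: [0.6, 0.3, 0.4]
finger_gap: 51.4
grip_force: 0.0
```

Request:
apply_moves --moves '[{"offset": [-0.64,-1,0.5],"twist": [0,0,0]},{"offset": [-0.64,-1,0.5],"twist": [0,0,0]},{"offset": [-0.64,-1,0.5],"twist": [0,0,0]}]'

```text
time_s: 0.93
eef_pos: [454.4, 296.5, 182.3]
orientation: [-0.006, 1.0, 0.0, 0.0]
force: [0.7, 0.4, 0.1]
finger_gap: 50.9
grip_force: 0.0
```

Request:
apply_moves --moves '[{"offset": [-0.64,-1,0.2],"twist": [0,0,0]},{"offset": [-0.64,-1,0.2],"twist": [0,0,0]},{"offset": [-0.64,-1,0.2],"twist": [0,0,0]},{"offset": [-0.64,-1,0.2],"twist": [0,0,0]}]'

```text
time_s: 1.27
eef_pos: [522.0, 190.3, 161.5]
orientation: [-0.001, 1.0, -0.002, -0.0]
force: [-0.0, -0.2, -0.6]
finger_gap: 50.9
grip_force: 0.0
```

Request:
apply_moves --moves '[{"offset": [0.42,-0.18,0.3],"twist": [0,0,0]},{"offset": [0.42,-0.18,0.3],"twist": [0,0,0]},{"offset": [0.42,-0.18,0.8],"twist": [0,0,0]},{"offset": [0.42,-0.18,0.8],"twist": [0,0,0]},{"offset": [0.42,-0.18,0.8],"twist": [0,0,0]},{"offset": [0.42,-0.18,0.8],"twist": [0,0,0]}]' --grip 1

```text
time_s: 1.77
eef_pos: [477.3, 180.7, 83.2]
orientation: [-0.006, 1.0, -0.0, -0.0]
force: [-0.1, 0.4, 0.1]
finger_gap: -0.0
grip_force: 0.0
```

Request:
apply_moves --moves '[{"offset": [0,-0.09,0.24],"twist": [0,0,0]},{"offset": [0,-0.09,0.24],"twist": [0,0,0]},{"offset": [0,-0.09,0.24],"twist": [0,0,0]}]'

```text
time_s: 2.02
eef_pos: [477.5, 171.4, 59.6]
orientation: [-0.005, 1.0, -0.0, -0.0]
force: [0.3, -0.1, 0.9]
finger_gap: -0.3
grip_force: 0.0
```

Request:
apply_moves --moves '[{"offset": [-0.2,0,0],"twist": [0,0,0]},{"offset": [-0.3,0,0],"twist": [0,0,0]},{"offset": [-0.4,0,0],"twist": [0,0,0]},{"offset": [-0.5,0,0],"twist": [0,0,0]},{"offset": [-0.6,0,0],"twist": [0,0,0]},{"offset": [-0.6,0,0],"twist": [0,0,0]}]'

```text
time_s: 2.52
eef_pos: [539.3, 172.3, 59.2]
orientation: [-0.005, 1.0, 0.0, 0.001]
force: [-0.7, 0.0, -0.3]
finger_gap: -0.1
grip_force: 0.0
```

Request:
apply_moves --moves '[{"offset": [-0.15,0,0],"twist": [0,0,0]},{"offset": [-0.3,0,0],"twist": [0,0,0]},{"offset": [-0.4,0,0],"twist": [0,0,0]},{"offset": [-0.48,0,0],"twist": [0,0,0]},{"offset": [-0.52,0,0],"twist": [0,0,0]}]'

```text
time_s: 2.93
eef_pos: [589.8, 172.6, 58.6]
orientation: [-0.005, 1.0, -0.0, -0.0]
force: [-1.7, -0.3, 1.5]
finger_gap: 0.3
grip_force: 1.1
```

Request:
apply_moves --moves '[{"offset": [-0.02,0,0],"twist": [0,0,0]},{"offset": [-0.04,0,0],"twist": [0,0,0]},{"offset": [-0.04,0,0],"twist": [0,0,0]}]'

```text
time_s: 3.18
eef_pos: [592.4, 172.6, 58.6]
orientation: [-0.006, 1.0, -0.0, -0.001]
force: [-4.3, -1.6, -0.2]
finger_gap: 0.3
grip_force: 1.9
```

Request:
apply_moves --moves '[{"offset": [-0.02,0,0],"twist": [0,0,0]},{"offset": [-0.04,0,0],"twist": [0,0,0]},{"offset": [-0.04,0,0],"twist": [0,0,0]}]'

```text
time_s: 3.43
eef_pos: [592.6, 172.7, 58.5]
orientation: [-0.006, 1.0, -0.0, -0.005]
force: [-22.5, -3.6, 15.5]
finger_gap: 0.1
grip_force: 11.5
```

Request:
apply_moves --moves '[{"offset": [0.1,0,0],"twist": [0,0,0]},{"offset": [0.1,0,-0.4],"twist": [0,0,0]},{"offset": [0.1,0,-0.8],"twist": [0,0,0]},{"offset": [0.1,0,-1],"twist": [0,0,0]},{"offset": [0.1,0,-1],"twist": [0,0,0]}]'

```text
time_s: 3.85
eef_pos: [590.3, 173.8, 165.1]
orientation: [-0.006, 1.0, 0.002, 0.005]
force: [1.0, -0.3, -0.3]
finger_gap: 0.0
grip_force: 0.0
```

Request:
apply_moves --moves '[{"offset": [0.25,-1,0],"twist": [0,0,0]},{"offset": [0.25,-1,0],"twist": [0,0,0]},{"offset": [0.25,-1,0],"twist": [0,0,0]}]'

```text
time_s: 4.1
eef_pos: [562.6, 67.4, 159.0]
orientation: [-0.004, 1.0, -0.001, 0.001]
force: [2.2, -0.8, 0.5]
finger_gap: 0.1
grip_force: 0.0
```

Request:
apply_moves --moves '[{"offset": [0.25,-1,0],"twist": [0,0,0]},{"offset": [0.25,-1,0],"twist": [0,0,0]},{"offset": [0.25,-1,0],"twist": [0,0,0]}]' --grip 0.4

```text
time_s: 4.35
eef_pos: [538.2, -33.2, 159.1]
orientation: [-0.003, 1.0, -0.001, 0.001]
force: [0.4, -0.8, -0.1]
finger_gap: 36.2
grip_force: 0.0
```

Request:
apply_moves --moves '[{"offset": [0.25,-1,0],"twist": [0,0,0.38]},{"offset": [0.25,-1,0],"twist": [0,0,0.38]},{"offset": [0.25,-1,0],"twist": [0,0,0.38]},{"offset": [0.25,-1,0],"twist": [0,0,0.38]},{"offset": [0.25,-1,0],"twist": [0,0,0.38]}]'

```text
time_s: 4.77
eef_pos: [515.4, -129.2, 159.0]
orientation: [0.095, 0.995, 0.0, 0.001]
force: [0.7, 0.5, -0.1]
finger_gap: 51.3
grip_force: 0.0
```

```bash
cat > cap.py <<'E'
from plant import status, imaging
import cv2,numpy as np,sys
tag=sys.argv[1]
def g(a,x0,y0,w,h,n,s=5):
    a=cv2.resize(a[y0:y0+h,x0:x0+w],None,fx=s,fy=s,interpolation=cv2.INTER_CUBIC)
    return cv2.convertScaleAbs(a,alpha=1.3)
boxes=eval(sys.argv[2]) # {name:[(x0,y0,w,h)]}
out=[]
for n,bs in boxes.items():
    im=imaging.camera(n)["frame"][:,:,::-1]; cv2.imwrite(f"pics/{n}_{tag}.png",im)
    out+=[g(im,*b,n) for b in bs]
W=max(o.shape[1] for o in out)
img=np.vstack([np.pad(o,((0,0),(0,W-o.shape[1]),(0,0))) for o in out])
cv2.imwrite(f"pics/m_{tag}.png",img);print(img.shape,[o.shape for o in out])
s=status.observe();print(s["time_s"],s["eef_pos"],s["orientation"])
E
python3 cap.py A '{"top":[(140,155,80,80)],"scene":[(268,130,80,48)]}'
```

```text
(640, 400, 3) [(400, 400, 3), (240, 400, 3)]
4.8667 [ 515.98327829 -126.84932282  158.75895899] [9.29789017e-02 9.95668002e-01 2.59420958e-04 2.95084162e-04]
```

View pics/m_A.png

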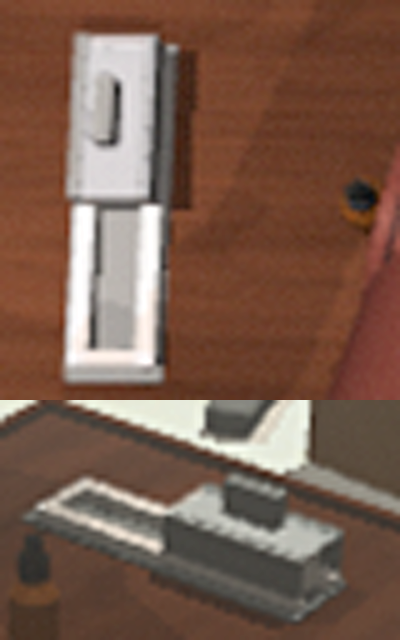

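```bash
cat > f3.py <<'E'
import h
from h import *
np.set_printoptions(precision=2,suppress=True)
O={"top":(140,155),"scene":(268,130)}
off={"top":np.array([.5,.08]),"scene":np.array([.64,-.19])}
K={'cfl':(142,27,46),'cfr':(142,-27,46),'cbl':(30,27,46),'cbr':(30,-27,46),'sil':(-70,16.5,14),'sir':(-70,-16.5,14),'sol':(-80,29,14),'sor':(-80,-29,14),
'Fbl':(63.5,7,74),'Ffl':(108.5,7,74),'Fbr':(63.5,-7,74),'Ffr':(108.5,-7,74)}
obs=[("top",'cfl',(75,35)),("top",'cfr',(158,36)),("top",'cbl',(68,198)),("top",'cbr',(158,205)),("top",'sil',(93,350)),("top",'sir',(135,350)),
("top",'sol',(66,366)),("top",'sor',(158,366)),("top",'Fbl',(90,138)),("top",'Ffl',(93,72)),
("scene",'cfr',(306,155)),("scene",'cfl',(345,137)),("scene",'cbl',(205,84)),("scene",'cbr',(168,115)),("scene",'Fbr',(222,86)),("scene",'Ffl',(287,88))]
f=lambda p:np.concatenate([proj(n,T(p,K[k]))+off[n]-(np.array(uv)/5-.4+O[n]) for n,k,uv in obs]+[[(p[2]-8)*2]])
r=least_squares(f,[543,171,8,0],loss="soft_l1",f_scale=.5);p=r.x;print(p)
for o,q in zip(obs,f(p)[:-1].reshape(-1,2)):print(o[0],o[1],q)
print("stop",T(p,(-70,0,4)),"mouth",T(p,(30,0,4)),"fin",T(p,(86,0,60)))
E
python3 f3.py
```

```text
[538.82 169.84   7.96   0.02]
top cfl [ 0.01 -0.2 ]
top cfr [-0.75 -0.43]
top cbl [ 0.12 -0.25]
top cbr [-1.86 -1.66]
top sil [-0.67 -0.05]
top sir [ 0.63 -0.05]
top sol [ 0.95 -0.31]
top sor [-0.4 -0.3]
top Fbl [0.08 0.42]
top Ffl [-0.01  0.31]
scene cfr [-1.19  1.24]
scene cfl [-0.49 -1.26]
scene cbl [0.13 0.04]
scene cbr [-1.23 -0.48]
scene Fbr [-0.31 -1.25]
scene Ffl [0.11 0.59]
stop [468.83 168.73  11.96] mouth [568.81 170.32  11.96] fin [624.81 171.21  67.96]
```

Picture: the cover is fully open over the hood. The stop's inner edge is at about (112,350) and the channel runs up to the cover's back edge at y≈200. Next I'll grasp the nose.

Request:
apply_moves --moves '[{"offset": [-0.03,-0.68,0.4],"twist": [0,0,0.01]},{"offset": [-0.03,-0.68,0.6],"twist": [0,0,0.01]},{"offset": [-0.03,-0.68,0.9],"twist": [0,0,0.01]},{"offset": [-0.03,-0.68,0.9],"twist": [0,0,0.01]},{"offset": [-0.03,-0.68,0.9],"twist": [0,0,0.01]}]'

```text
time_s: 5.28
eef_pos: [505.1, -193.9, 67.6]
orientation: [0.096, 0.995, 0.0, -0.002]
force: [0.1, 0.6, 0.4]
finger_gap: 51.7
grip_force: 0.0
```

```bash
python3 cap.py B '{"top":[(230,185,80,75)],"scene":[(180,150,80,45)]}'
```

```text
(600, 400, 3) [(375, 400, 3), (225, 400, 3)]
5.3833 [ 507.44960294 -194.01445934   70.27678679] [9.51111896e-02 9.95466310e-01 1.16184116e-04 8.20949065e-04]
```

View pics/m_B.png

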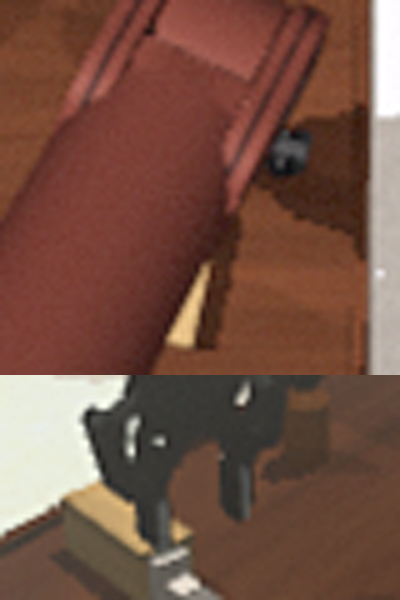

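The scene crop shows the fingers at (155,540) and (235,510), straddling the nose line once lowered. I'll go down and grip.

Request:
apply_moves --moves '[{"offset": [0,0,0.2],"twist": [0,0,0]},{"offset": [0,0,0.4],"twist": [0,0,0]},{"offset": [0,0,0.5],"twist": [0,0,0]},{"offset": [0,0,0.57],"twist": [0,0,0]},{"offset": [0,0,0.57],"twist": [0,0,0]}]'

```text
time_s: 5.8
eef_pos: [506.2, -194.6, 11.8]
orientation: [0.096, 0.995, 0.0, -0.0]
force: [-0.6, 0.0, -0.4]
finger_gap: 51.4
grip_force: 0.0
```

Request:
apply_moves --moves '[{"offset": [0,0,0],"twist": [0,0,0]},{"offset": [0,0,0],"twist": [0,0,0]},{"offset": [0,0,0],"twist": [0,0,0]},{"offset": [0,0,0],"twist": [0,0,0]},{"offset": [0,0,0],"twist": [0,0,0]}]' --grip 1

```text
time_s: 6.22
eef_pos: [506.9, -195.6, 13.2]
orientation: [0.096, 0.995, 0.0, 0.001]
force: [-2.0, 1.0, 6.1]
finger_gap: 16.2
grip_force: 59.5
```

Request:
apply_moves --moves '[{"offset": [-0.1,0,0],"twist": [0,0,0]},{"offset": [-0.25,0,0],"twist": [0,0,0]},{"offset": [-0.4,0,0],"twist": [0,0,0]},{"offset": [-0.55,0,0],"twist": [0,0,0]},{"offset": [-0.7,0,0],"twist": [0,0,0]},{"offset": [-0.85,0,0],"twist": [0,0,0]},{"offset": [-1,0,0],"twist": [0,0,0]},{"offset": [-1,0,0],"twist": [0,0,0]}]'

```text
time_s: 6.88
eef_pos: [607.0, -215.0, 13.2]
orientation: [0.096, 0.995, -0.0, 0.002]
force: [3.2, -0.7, 5.0]
finger_gap: 16.2
grip_force: 59.5
```

Request:
apply_moves --moves '[{"offset": [-0.1,0,0],"twist": [0,0,0]},{"offset": [-0.2,0,0],"twist": [0,0,0]},{"offset": [-0.3,0,0],"twist": [0,0,0]},{"offset": [-0.3,0,0],"twist": [0,0,0]},{"offset": [-0.3,0,0],"twist": [0,0,0]}]'

```text
time_s: 7.3
eef_pos: [634.9, -220.9, 13.2]
orientation: [0.096, 0.995, -0.0, 0.002]
force: [2.9, -1.0, 5.4]
finger_gap: 15.9
grip_force: 59.4
```

```bash
python3 cap.py C '{"top":[(230,165,80,75)],"scene":[(180,150,80,45)]}'
```

```text
(600, 400, 3) [(375, 400, 3), (225, 400, 3)]
7.4 [ 634.75321976 -220.78478037   13.2087646 ] [ 9.62946414e-02  9.95351434e-01 -3.37515274e-04  1.65882265e-03]
```

View pics/m_C.png

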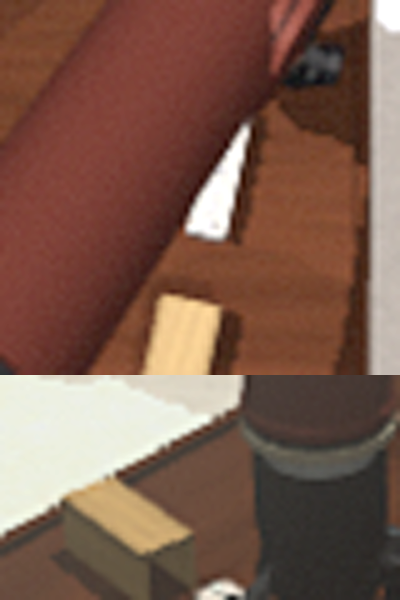

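The top crop shows the cartridge clear of the sleeve, tail at (210,235) and sleeve mouth at y≈300. I'll release it, then regrasp by the body.

Request:
apply_moves --moves '[{"offset": [0,0,0],"twist": [0,0,0]},{"offset": [0,0,0],"twist": [0,0,0]},{"offset": [0,0,0],"twist": [0,0,0]},{"offset": [0,0,0],"twist": [0,0,0]},{"offset": [0,0,-0.2],"twist": [0,0,0]},{"offset": [0,0,-0.5],"twist": [0,0,0]},{"offset": [0,0,-0.5],"twist": [0,0,0]},{"offset": [0.4,0,-0.55],"twist": [0,0,0]},{"offset": [0.74,0,-0.55],"twist": [0,0,0]},{"offset": [0.74,0,-0.55],"twist": [0,0,0]},{"offset": [0.74,0,-0.55],"twist": [0,0,0]},{"offset": [0.74,0,-0.55],"twist": [0,0,0]}]' --grip 0.4

```text
time_s: 8.4
eef_pos: [561.3, -206.0, 67.2]
orientation: [0.096, 0.995, 0.0, 0.001]
force: [0.0, 1.0, 0.1]
finger_gap: 51.0
grip_force: 0.0
```

```bash
python3 cap.py D '{"top":[(230,155,80,75)],"scene":[(180,150,90,45)]}'
```

```text
(600, 450, 3) [(375, 400, 3), (225, 450, 3)]
8.5 [ 561.95898463 -206.17944504   67.10507224] [ 9.60251073e-02  9.95378747e-01 -1.86295185e-04  5.41527943e-04]
```

View pics/m_D.png

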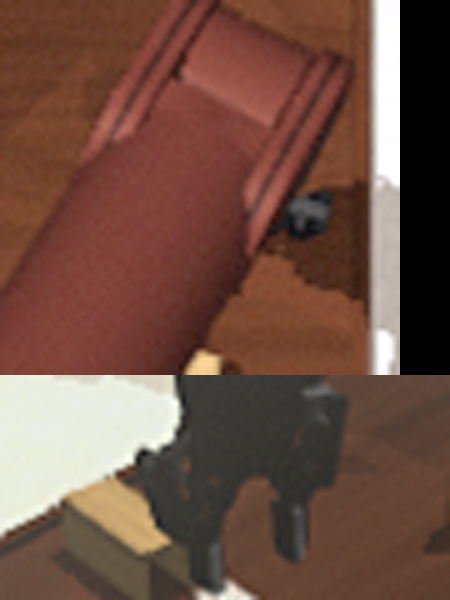

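The scene crop shows the fingers above the body, with the cartridge's white top at (235,590). I'll descend and grip.

Request:
apply_moves --moves '[{"offset": [0,0,0.15],"twist": [0,0,0]},{"offset": [0,0,0.3],"twist": [0,0,0]},{"offset": [0,0,0.4],"twist": [0,0,0]},{"offset": [0,0,0.45],"twist": [0,0,0]},{"offset": [0,0,0.45],"twist": [0,0,0]}]'

```text
time_s: 8.92
eef_pos: [560.4, -206.1, 20.6]
orientation: [0.096, 0.995, -0.0, -0.001]
force: [-0.0, 0.6, 0.1]
finger_gap: 51.0
grip_force: 0.0
```

Request:
apply_moves --moves '[{"offset": [0,0,0],"twist": [0,0,0]},{"offset": [0,0,0],"twist": [0,0,0]},{"offset": [0,0,0],"twist": [0,0,0]},{"offset": [0,0,0],"twist": [0,0,0]},{"offset": [0,0,0],"twist": [0,0,0]}]' --grip 1

```text
time_s: 9.33
eef_pos: [561.5, -206.5, 22.8]
orientation: [0.096, 0.995, -0.0, 0.001]
force: [-0.5, -0.8, 6.1]
finger_gap: 24.8
grip_force: 60.1
```

Request:
apply_moves --moves '[{"offset": [0,0,-0.1],"twist": [0,0,0]},{"offset": [0,0,-0.3],"twist": [0,0,0]},{"offset": [0,0,-0.6],"twist": [0,0,0]},{"offset": [0,0,-0.9],"twist": [0,0,0]},{"offset": [0,0,-1],"twist": [0,0,0]},{"offset": [0,0,-1],"twist": [0,0,0]}]'

```text
time_s: 9.83
eef_pos: [562.5, -206.7, 125.2]
orientation: [0.096, 0.995, -0.0, 0.003]
force: [0.1, 0.4, -1.7]
finger_gap: 24.7
grip_force: 59.4
```

Request:
apply_moves --moves '[{"offset": [0.05,0.2,-0.2],"twist": [0,0,-0.1]},{"offset": [0.1,0.4,-0.2],"twist": [0,0,-0.2]},{"offset": [0.15,0.7,-0.2],"twist": [0,0,-0.39]},{"offset": [0.2,1,-0.2],"twist": [0,0,-0.39]},{"offset": [0.2,1,-0.2],"twist": [0,0,-0.39]}]'

```text
time_s: 10.25
eef_pos: [560.1, -96.5, 140.1]
orientation: [-0.01, 1.0, 0.002, -0.001]
force: [0.6, 0.9, -0.8]
finger_gap: 24.4
grip_force: 59.4
```

Request:
apply_moves --moves '[{"offset": [0.1,0.3,0],"twist": [0,0,0]},{"offset": [0.2,0.6,0],"twist": [0,0,0]},{"offset": [0.32,0.9,0],"twist": [0,0,0]}]'

```text
time_s: 10.5
eef_pos: [526.1, -13.7, 140.3]
orientation: [-0.005, 1.0, -0.0, -0.001]
force: [1.2, 0.4, -1.0]
finger_gap: 24.6
grip_force: 59.5
```

Request:
apply_moves --moves '[{"offset": [0.1,0.3,0],"twist": [0,0,0]},{"offset": [0.2,0.6,0],"twist": [0,0,0]},{"offset": [0.32,0.9,0],"twist": [0,0,0]}]'

```text
time_s: 10.75
eef_pos: [492.9, 76.3, 140.5]
orientation: [-0.006, 1.0, -0.0, -0.001]
force: [0.4, 0.4, -0.4]
finger_gap: 24.6
grip_force: 59.5
```

Request:
apply_moves --moves '[{"offset": [0.1,0.3,0],"twist": [0,0,0]},{"offset": [0.2,0.6,0],"twist": [0,0,0]},{"offset": [0.32,0.9,0],"twist": [0,0,0]},{"offset": [0.32,0.9,0],"twist": [0,0,0]},{"offset": [0.32,0.9,0],"twist": [0,0,0]}]'

```text
time_s: 11.17
eef_pos: [459.8, 166.3, 140.5]
orientation: [-0.008, 1.0, -0.0, -0.001]
force: [0.7, -0.5, -2.0]
finger_gap: 24.5
grip_force: 59.5
```

```bash
python3 -c "
from plant import status
s=status.observe();print(s['time_s'],s['eef_pos'],s['orientation'],s['force'],s['finger_gap'])"
```

```text
11.1667 [459.79613756 166.28681218 140.54814173] [-7.66339389e-03  9.99970054e-01 -3.33470534e-04 -1.02587553e-03] [ 0.73194093 -0.51858693 -1.98206747] 24.537474727463028
```

Request:
apply_moves --moves '[{"offset": [-0.02,0.03,0.2],"twist": [0,0,0]},{"offset": [-0.02,0.03,0.5],"twist": [0,0,0]},{"offset": [-0.02,0.03,0.7],"twist": [0,0,0]},{"offset": [-0.02,0.03,0.8],"twist": [0,0,0]},{"offset": [-0.02,0.03,0.8],"twist": [0,0,0]},{"offset": [-0.02,0.03,0.8],"twist": [0,0,0]}]'

```text
time_s: 11.67
eef_pos: [463.4, 166.9, 61.8]
orientation: [-0.005, 1.0, -0.0, -0.0]
force: [0.5, 0.7, -0.9]
finger_gap: 24.2
grip_force: 59.5
```

```bash
python3 cap.py E '{"top":[(130,155,80,75)],"scene":[(265,115,80,45)]}'
```

```text
(600, 400, 3) [(375, 400, 3), (225, 400, 3)]
11.7667 [464.25020591 167.68349118  62.93862724] [-5.32493964e-03  9.99985504e-01  3.04112403e-04  7.37475445e-04]
```

View pics/m_E.png

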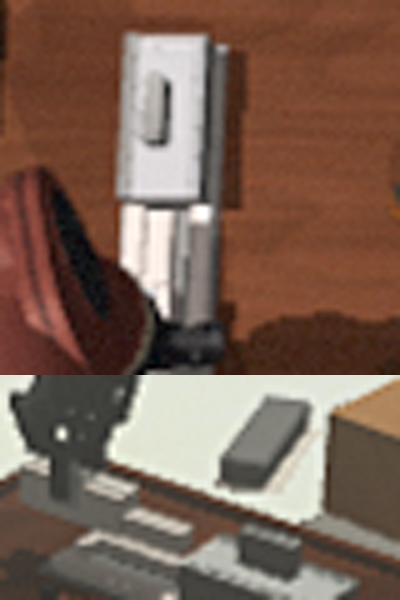

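Run:
```python
from h import *
off={"top":np.array([.5,.08]),"scene":np.array([.64,-.19])}
O={"top":(130,155),"scene":(265,115)}
p=[464.25,167.7,48.1,.0106]
for nm,q in {"tipL":(96,9,18),"tipR":(96,-9,18),"shoulderL":(46,9,18),"bodyR":(46,-13,32),"tailtopR":(-44,-13,32)}.items():
    for n in off:
        u=(proj(n,T(p,q))+off[n]-O[n]+.4)*5;print(nm,n,u+[0,375 if n=="scene" else 0])
```

```text
tipL top [142.76723262 206.52896143]
tipL scene [195.70357593 525.46578172]
tipR top [169.68835307 206.65874513]
tipR scene [180.90400301 534.77690596]
shoulderL top [139.53480109 281.11243089]
shoulderL scene [137.86002578 505.62003031]
bodyR top [167.92298872 278.69672488]
bodyR scene [120.04424672 498.88325975]
tailtopR top [162.23612333 416.19734188]
tailtopR scene [ 19.7715589 464.4981889]
```

The top crop shows the nose tip at (143–172, 207) and the scene crop shows it at (192,527). Both match the prediction and the cartridge is level. I'll lower it and start inserting.

Request:
apply_moves --moves '[{"offset": [0,0.02,0.08],"twist": [0,0,0]},{"offset": [0,0.02,0.16],"twist": [0,0,0]},{"offset": [0,0.02,0.23],"twist": [0,0,0]},{"offset": [0,0.02,0.23],"twist": [0,0,0]},{"offset": [0,0.02,0.23],"twist": [0,0,0]}]'

```text
time_s: 12.18
eef_pos: [462.8, 169.5, 38.2]
orientation: [-0.006, 1.0, -0.0, -0.001]
force: [-0.1, 0.2, -1.9]
finger_gap: 24.6
grip_force: 59.5
```

Request:
apply_moves --moves '[{"offset": [-0.04,0,0],"twist": [0,0,0]},{"offset": [-0.09,0,0],"twist": [0,0,0]},{"offset": [-0.14,0,0],"twist": [0,0,0]},{"offset": [-0.19,0,0],"twist": [0,0,0]},{"offset": [-0.24,0,0],"twist": [0,0,0]},{"offset": [-0.28,0,0],"twist": [0,0,0]},{"offset": [-0.28,0,0],"twist": [0,0,0]}]'

```text
time_s: 12.77
eef_pos: [492.3, 170.0, 38.9]
orientation: [-0.005, 1.0, -0.0, 0.0]
force: [-0.4, -0.9, -0.9]
finger_gap: 24.8
grip_force: 59.5
```

Request:
apply_moves --moves '[{"offset": [-0.04,0,-0.01],"twist": [0,0,0]},{"offset": [-0.08,0,-0.01],"twist": [0,0,0]},{"offset": [-0.13,0,-0.01],"twist": [0,0,0]},{"offset": [-0.13,0,-0.01],"twist": [0,0,0]},{"offset": [-0.13,0,-0.01],"twist": [0,0,0]}]'

```text
time_s: 13.18
eef_pos: [503.9, 170.2, 39.6]
orientation: [-0.006, 1.0, -0.0, -0.001]
force: [-3.7, 0.4, 0.5]
finger_gap: 24.7
grip_force: 59.7
```

Request:
apply_moves --moves '[{"offset": [-0.04,0,0],"twist": [0,0,0]},{"offset": [-0.08,0,0],"twist": [0,0,0]},{"offset": [-0.11,0,0],"twist": [0,0,0]},{"offset": [-0.14,0,0],"twist": [0,0,0]},{"offset": [-0.14,0,0],"twist": [0,0,0]},{"offset": [-0.14,0,0],"twist": [0,0,0]}]'

```text
time_s: 13.68
eef_pos: [517.8, 170.3, 39.5]
orientation: [-0.006, 1.0, -0.0, -0.001]
force: [-5.7, 0.4, 0.6]
finger_gap: 24.5
grip_force: 59.8
```

Request:
apply_moves --moves '[{"offset": [0,0,0.03],"twist": [0,0,0]},{"offset": [0,0,0.06],"twist": [0,0,0]},{"offset": [0,0,0.09],"twist": [0,0,0]},{"offset": [0,0,0.11],"twist": [0,0,0]},{"offset": [0,0,0.11],"twist": [0,0,0]},{"offset": [0,0,0.11],"twist": [0,0,0]}]'

```text
time_s: 14.18
eef_pos: [517.6, 170.4, 28.4]
orientation: [-0.006, 1.0, -0.0, -0.001]
force: [-5.8, 0.2, -0.0]
finger_gap: 24.3
grip_force: 59.8
```

Request:
apply_moves --moves '[{"offset": [0,0,0.01],"twist": [0,0,0]},{"offset": [0,0,0.02],"twist": [0,0,0]},{"offset": [0,0,0.02],"twist": [0,0,0]},{"offset": [0,0,0.02],"twist": [0,0,0]}]'

```text
time_s: 14.52
eef_pos: [517.9, 170.4, 26.7]
orientation: [-0.006, 1.0, -0.0, -0.0]
force: [-5.6, 0.4, 1.9]
finger_gap: 24.7
grip_force: 59.9
```

Request:
apply_moves --moves '[{"offset": [0.02,0,0],"twist": [0,0,0]},{"offset": [0.04,0,0],"twist": [0,0,0]},{"offset": [0.04,0,0],"twist": [0,0,0]},{"offset": [0.04,0,0],"twist": [0,0,0]}]'

```text
time_s: 14.85
eef_pos: [514.0, 170.4, 26.8]
orientation: [-0.006, 1.0, -0.0, -0.0]
force: [-5.9, 0.4, 0.5]
finger_gap: 24.7
grip_force: 59.6
```

Request:
apply_moves --moves '[{"offset": [0,0,0],"twist": [0,0,0]},{"offset": [0,0,0],"twist": [0,0,0]},{"offset": [0,0,0],"twist": [0,0,0]},{"offset": [0,0,0],"twist": [0,0,0]},{"offset": [0,0,-0.2],"twist": [0,0,0]},{"offset": [0,0,-0.4],"twist": [0,0,0]},{"offset": [0,0,-0.7],"twist": [0,0,0]},{"offset": [0,0,-1],"twist": [0,0,0]},{"offset": [0,0,-1],"twist": [0,0,0]}]' --grip 0.4

```text
time_s: 15.6
eef_pos: [517.7, 171.3, 132.8]
orientation: [-0.005, 1.0, 0.002, 0.004]
force: [1.3, 1.1, 0.4]
finger_gap: 51.2
grip_force: 0.0
```

Request:
apply_moves --moves '[{"offset": [-0.3,-1,-0.3],"twist": [0,0,0]},{"offset": [-0.3,-1,-0.3],"twist": [0,0,0]},{"offset": [-0.3,-1,-0.3],"twist": [0,0,0]},{"offset": [-0.3,-1,-0.3],"twist": [0,0,0]},{"offset": [-0.3,-1,-0.3],"twist": [0,0,0]}]' --grip 1

```text
time_s: 16.02
eef_pos: [546.3, 68.9, 157.3]
orientation: [-0.004, 1.0, 0.0, 0.001]
force: [-0.6, 1.1, -0.0]
finger_gap: 0.1
grip_force: 0.0
```

```bash
python3 cap.py F '{"top":[(130,155,80,72)],"scene":[(268,130,80,48)]}'
```

```text
(600, 400, 3) [(360, 400, 3), (240, 400, 3)]
16.1167 [545.21309424  71.54250591 156.48621947] [-5.97161265e-03  9.99982147e-01  1.81996816e-04 -1.11458227e-04]
```

View pics/m_F.png

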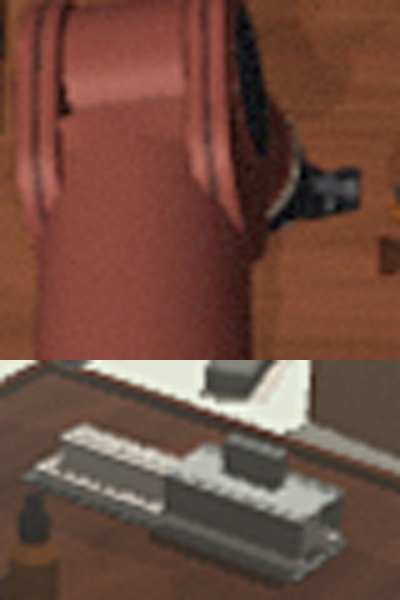

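The scene crop shows the cartridge sitting level in the channel, parallel to the rails, with its tail at (62,465). I'll compare that with the prediction before shutting the cover.

Run:
```python
from h import *
off=np.array([.64,-.19]);p=[539.3,170.2,8,.014]
for nm,q in {"tailtopR":(-70,-13,36),"tailtopL":(-70,13,36),"tailtopR_if_10up":(-70,-13,46),"frontL":(20,13,36),"frontR":(20,-13,36)}.items():
    print(nm,(proj("scene",T(p,q))+off-(268,130)+.4)*5+[0,360])
```

```text
tailtopR [ 59.2907457  437.40547777]
tailtopL [ 80.78552873 424.49642461]
tailtopR_if_10up [ 59.4901685  425.01176065]
frontL [182.94672458 459.98588419]
frontR [161.8343941  473.62739483]
```

The tail and front corners match the seated prediction to within about 3 crop pixels, so the cartridge is flat behind the stop. Now I'll shut the cover by pushing the fin from the hood side.

Request:
apply_moves --moves '[{"offset": [-1,0.5,0],"twist": [0,0,0]},{"offset": [-1,0.5,0],"twist": [0,0,0]},{"offset": [-1,0.5,0],"twist": [0,0,0]},{"offset": [-1,0.5,0],"twist": [0,0,0]},{"offset": [-1,0.5,0],"twist": [0,0,0]}]'

```text
time_s: 16.53
eef_pos: [644.7, 124.4, 155.1]
orientation: [-0.007, 1.0, -0.0, -0.001]
force: [-0.0, -1.0, -0.4]
finger_gap: -0.3
grip_force: 0.0
```

Request:
apply_moves --moves '[{"offset": [-0.28,0.5,0],"twist": [0,0,0]},{"offset": [-0.28,0.5,0],"twist": [0,0,0]},{"offset": [-0.28,0.5,0],"twist": [0,0,0]},{"offset": [-0.28,0.5,0.3],"twist": [0,0,0]},{"offset": [-0.28,0.5,0.6],"twist": [0,0,0]},{"offset": [-0.28,0.5,0.6],"twist": [0,0,0]},{"offset": [-0.28,0.5,0.6],"twist": [0,0,0]}]'

```text
time_s: 17.12
eef_pos: [670.3, 171.6, 95.7]
orientation: [-0.006, 1.0, -0.001, -0.002]
force: [0.4, 0.1, 0.7]
finger_gap: 0.5
grip_force: 0.0
```

Request:
apply_moves --moves '[{"offset": [-0.02,0,0.2],"twist": [0,0,0]},{"offset": [-0.02,0,0.37],"twist": [0,0,0]},{"offset": [-0.02,0,0.37],"twist": [0,0,0]},{"offset": [-0.02,0,0.37],"twist": [0,0,0]}]'

```text
time_s: 17.45
eef_pos: [674.4, 172.1, 61.3]
orientation: [-0.006, 1.0, 0.0, 0.0]
force: [0.3, 0.2, 0.3]
finger_gap: -0.0
grip_force: 0.0
```

Request:
apply_moves --moves '[{"offset": [0.1,0,0],"twist": [0,0,0]},{"offset": [0.2,0,0],"twist": [0,0,0]},{"offset": [0.3,0,0],"twist": [0,0,0]},{"offset": [0.4,0,0],"twist": [0,0,0]},{"offset": [0.5,0,0],"twist": [0,0,0]},{"offset": [0.6,0,0],"twist": [0,0,0]},{"offset": [0.6,0,0],"twist": [0,0,0]}]'

```text
time_s: 18.03
eef_pos: [614.3, 171.9, 62.5]
orientation: [-0.006, 1.0, 0.001, 0.001]
force: [0.2, 0.3, -0.1]
finger_gap: 0.0
grip_force: 0.0
```

Request:
apply_moves --moves '[{"offset": [0.1,0,0.02],"twist": [0,0,0]},{"offset": [0.2,0,0.02],"twist": [0,0,0]},{"offset": [0.3,0,0.02],"twist": [0,0,0]},{"offset": [0.4,0,0.02],"twist": [0,0,0]},{"offset": [0.5,0,0.02],"twist": [0,0,0]},{"offset": [0.58,0,0.02],"twist": [0,0,0]},{"offset": [0.58,0,0.02],"twist": [0,0,0]}]'

```text
time_s: 18.62
eef_pos: [554.6, 170.9, 57.9]
orientation: [-0.006, 1.0, 0.0, -0.001]
force: [-0.1, 0.1, -1.1]
finger_gap: 0.1
grip_force: 0.0
```

Request:
apply_moves --moves '[{"offset": [0.02,0,0],"twist": [0,0,0]},{"offset": [0.04,0,0],"twist": [0,0,0]},{"offset": [0.06,0,0],"twist": [0,0,0]},{"offset": [0.06,0,0],"twist": [0,0,0]}]'

```text
time_s: 18.95
eef_pos: [550.2, 170.7, 57.7]
orientation: [-0.006, 1.0, -0.0, -0.0]
force: [0.9, 0.1, 0.9]
finger_gap: -0.2
grip_force: 0.5
```

Request:
apply_moves --moves '[{"offset": [0.02,0,0],"twist": [0,0,0]},{"offset": [0.04,0,0],"twist": [0,0,0]},{"offset": [0.04,0,0],"twist": [0,0,0]},{"offset": [0.04,0,0],"twist": [0,0,0]}]'

```text
time_s: 19.28
eef_pos: [549.2, 170.7, 58.0]
orientation: [-0.005, 1.0, 0.0, 0.003]
force: [15.6, 2.1, -10.2]
finger_gap: -0.1
grip_force: 7.4
```

The stop was felt at 549.2. That gives 110 mm of cover travel, so it is fully shut. I'll back off and check the picture numerically.

Request:
apply_moves --moves '[{"offset": [-0.12,0,0],"twist": [0,0,0]},{"offset": [-0.12,0,-0.3],"twist": [0,0,0]},{"offset": [-0.12,0,-0.7],"twist": [0,0,0]},{"offset": [-0.12,0,-1],"twist": [0,0,0]},{"offset": [-0.12,0,-1],"twist": [0,0,0]}]'

```text
time_s: 19.7
eef_pos: [561.1, 171.4, 164.0]
orientation: [-0.005, 1.0, 0.002, 0.004]
force: [1.0, 0.6, 0.4]
finger_gap: -0.0
grip_force: 0.0
```

Request:
apply_moves --moves '[{"offset": [0,1,-0.5],"twist": [0,0,0]},{"offset": [0,1,-0.5],"twist": [0,0,0]},{"offset": [0,1,-0.5],"twist": [0,0,0]},{"offset": [0,1,-0.5],"twist": [0,0,0]},{"offset": [0,1,-0.5],"twist": [0,0,0]}]'

```text
time_s: 20.12
eef_pos: [556.5, 272.6, 207.7]
orientation: [-0.007, 1.0, -0.0, -0.0]
force: [-0.7, -1.2, 0.1]
finger_gap: 0.2
grip_force: 0.0
```

Request:
apply_moves --moves '[{"offset": [0,1,0],"twist": [0,0,0]},{"offset": [0,1,0],"twist": [0,0,0]},{"offset": [0,1,0],"twist": [0,0,0]},{"offset": [0,1,0],"twist": [0,0,0]},{"offset": [0,1,0],"twist": [0,0,0]},{"offset": [0,1,0],"twist": [0,0,0]}]'

```text
time_s: 20.62
eef_pos: [556.6, 368.4, 207.0]
orientation: [-0.005, 1.0, -0.001, -0.0]
force: [-0.3, -0.5, -0.9]
finger_gap: -0.2
grip_force: 0.0
```

```bash
python3 cap.py G '{"top":[(130,155,80,72)],"scene":[(268,130,80,48)]}'
python3 - <<'E'
import cv2,numpy as np
from h import *
# what changed versus the first pictures: connected blobs
for n in("top","scene"):
    a=cv2.imread(f"pics/{n}0.png");b=cv2.imread(f"pics/{n}_G.png")
    d=(cv2.absdiff(a,b).max(2)>45).astype(np.uint8)
    k,_,st,ce=cv2.connectedComponentsWithStats(d)
    print(n,[tuple(int(v) for v in s) for s in st[1:] if s[4]>6])
off={"top":np.array([.5,.08]),"scene":np.array([.64,-.19])};p=[539.3,170.2,8,.014]
b=cv2.imread("pics/scene_G.png")
t=b[136:146,288:306].copy()
a=cv2.imread("pics/scene_A.png")
# fin/cover displacement A(open)->G by template, compare with 110 mm prediction
u0,u1=[proj("scene",T(p,(x,0,60))) for x in(86,-24)];print("predicted open->shut px",u1-u0)
x,y=[int(v) for v in u0];tp=a[y-8:y+6,x-10:x+11]
m=cv2.matchTemplate(b[120:180,262:345],tp,cv2.TM_CCOEFF_NORMED);_,s,_,l=cv2.minMaxLoc(m);print("matched",l[0]+262-(x-10),l[1]+120-(y-8),s)
E
```

```text
(600, 400, 3) [(360, 400, 3), (240, 400, 3)]
20.7167 [556.76341341 368.44981744 207.61280885] [-4.23307354e-03  9.99990874e-01 -5.74060441e-04 -5.37254627e-05]
top [(0, 134, 238, 250, 22138), (157, 189, 14, 5, 42), (129, 190, 27, 25, 317), (157, 199, 6, 12, 39), (264, 209, 11, 17, 109), (157, 212, 5, 5, 22), (151, 223, 12, 5, 18), (156, 223, 11, 2, 16), (165, 224, 8, 6, 22), (204, 265, 86, 95, 2718), (0, 291, 10, 14, 109), (184, 353, 11, 7, 45), (56, 362, 4, 19, 50), (226, 365, 4, 8, 12), (214, 375, 10, 5, 23), (227, 377, 3, 7, 13)]
scene [(305, 0, 12, 8, 94), (328, 0, 28, 39, 571), (297, 10, 25, 40, 424), (325, 41, 11, 36, 198), (177, 98, 3, 6, 15), (165, 110, 135, 44, 1261), (116, 139, 8, 9, 30), (276, 139, 10, 5, 24), (287, 139, 3, 5, 12), (298, 145, 4, 3, 10), (304, 147, 9, 5, 17), (276, 149, 3, 3, 7), (124, 155, 98, 18, 1028), (125, 159, 4, 5, 12), (210, 185, 8, 3, 14), (213, 190, 13, 8, 52)]
predicted open->shut px [-26.15609716  -8.93790095]
matched -26 -9 0.9149545431137085
```

```bash
python3 -c "
from plant import bot
print(bot.sign_off())"
```

```text
the job is handed in; nothing more can be done
None
```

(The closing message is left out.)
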